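Clip the vial plate into the warming dock

TASK

Take the vial plate with the two narrow ears by its handle and fit it into the warming dock: slide its ears down into the slots of the dock's two posts and press it past the spring clips until it sits flat on the dock, fully home, then let go. Leave the plate with the wide ears where it lies.

Things in the scene. Friction and masses are not known exactly. Their poses are not given: they have to be found in the camera images.
- vial_plate_handle (a point): Bar centre of the bridge handle on the loose vial plate to fit: aluminium, 60 (x) x 90 (y) x 8 mm, six small wells, 0.14 kg, lying flat left or right of the dock. An ear 20 mm wide (x), 8 thick sticks out 23 mm at each y end. Bar: black, 12 mm thick (x), 63 long (y), 16 high; its centre is 36 mm above the underside, legs at y +-27. Grasp across x. Half a turn makes no difference.
- dock_seat (a point): Seat centre of the warming dock: grey base 64 (x) x 150 mm (y) fixed to the table, dark block in the middle. Seat 20 mm above the table; a seated plate's underside lies on it, its handle point 36 mm above this point, ears along y (the line of the two posts), z up. Posts at y +-50 to +-62, tops 39 mm above the seat; each has an upright slot open at the top. The plate has 5 mm play each way along y.
- dock_slot (a point): Centre of the mouth of the dock's +y slot, 39 mm above the seat, axes as the dock's; the other is 112 mm away at -y. Slot 32 mm wide (x), mouth flared to 50. Two sprung steel leaves narrow it to 16 mm at 12 mm above the seat. Ears meet the leaves 17 mm above the seat and hang there at about 13 by the plate's weight; a push of about 5 to 15 N takes them past, and the leaves spring back over them.
- wide_plate_handle (a point): The same handle point of the other loose plate, on the dock's other side, which must stay where it lies: like the vial plate in all but its ears, which are 40 mm wide and do not fit the slots.

How it is judged:
At the end, for the whole second after the job is handed in: The narrow-eared vial plate is at rest in the dock, handle up, ears in the two slots below the clips: its handle point 30 to 40 mm above the seat centre (36 when fully home), within 10 mm of it sideways, its length within about 10 degrees of the dock's and flat to about 3.4 degrees (z of vial_plate_handle in the frame of dock_seat between 0.03 and 0.04 m and horizontal distance between vial_plate_handle and dock_seat below 0.01 m and angle between the y axis of vial_plate_handle and the y axis of dock_seat, either way round below 0.18 rad and angle between the z axis of vial_plate_handle and the z axis of dock_seat, either way round below 0.06 rad and linear speed of vial_plate below 0.02 m/s); the robot touches nothing.
It fails at once if the wide-eared plate is moved by more than 30 mm (distance of wide_plate_handle from where it was at the start of the episode above 0.03 m).
It also fails if it takes over 37 s, if anything falls off the work surface, if the arm or the gripper's body presses on something with over 40 N, if the wrist force passes 120 N, or if a joint passes its speed limit or range.

ROBOT

A 6-joint arm with a two-finger parallel gripper is mounted at the origin on a cart in front of the work surface, level with it; the furniture and walls round the work are solid. World frame = base frame: x ahead of the robot, y to its left, z up, the work surface at z = 0. Lengths are in m, angles in rad, forces in N, time in s.
With the tool pointing down it reaches from about 0.35 to 0.775 m from the base axis. Payload 5.5 kg.
Tool frame: the origin (TCP) lies on the mounting face of the last link; the fingertips stand 173 mm ahead of it and the grasp point (between the pads) lies 155 mm ahead of it; z points along the fingers, y is the direction in which the jaws open and shut (so a half turn about z gives the same grasp; the last joint's range is limited). The gripper opens to 85 mm and grips with 20 to 120 N. Pads are 22 mm wide; open, the fingers measure 114 mm over their backs; the gripper's body (76 mm by 85 mm) begins 54 mm behind the grasp point. The pads swing forward as they close: fully open they stand 13 mm farther back than shut.
Start: joints at [1.163, 0.313, 0.046, 1.304, 0, 1.431], TCP at [0.152, 0.555, 0.405] pointing down, gripper open.
Joint ranges: [-2.76, 2.76], [-0.86, 1.69], [-1.03, 1.26], [-2.2, 2.34], [-1.47, 1.5], [-3.14, 3.14]. Speed limits (rad/s): [2.57, 2.57, 3.14, 3.14, 3.14, 3.14].

INTERFACE

Orientations are given as a unit quaternion [w, x, y, z].
In Python, from workcell import * gives the robot as it stands. The module is installed in compiled form; this text tells all that it offers.
- The arm moves only by the shell command python3 -m crank 'ROWS' [FORCE]. ROWS is JSON, a list of rows, each a list of 7 numbers: the shift along the tool's x, y, z in mm, then the turn, a rotation vector about the tool's x, y, z in degrees, then the opening, from 0 (shut) to 1 (fully open). A call has exactly 8 rows; each row shifts and turns the commanded pose from where the row before left it, along the tool's axes as they then stand; what a row does not reach is not made up. A row lasts 1/8 s, in which the tool goes at most 62.5 mm and 10.7 degrees, less where a joint would pass 70% of its speed; a pose out of reach is approached as far as the arm can. A call with a gripper value outside its range is refused whole. The fingers move at their own pace and stop on an object; FORCE is the grip in N (left out, the last holds). Time passes only in rows, so rows that do not move let the fingers close, or fill a call up. It gives the time, the measured TCP pose, the force and the opening at its end, in the units of the state.
- get_state(): the state, without advancing time (a new reading comes with each control period).
- read_camera(name): name is "scene" or "side" or "wrist"; returns the picture (400x640x3 uint8, blue, green, red); there is no depth.
- calibration(name): a dict with "fx", "fy", "cx", "cy" (pixels), "k1" (the pictures are not rectified: a ray, as slopes to the right and down, at radius r is drawn at 1 + k1 r^2 times it, then the intrinsics apply), "extrinsics" (4x4, takes a point from world to camera coordinates). Camera axes: x right, y down, z forward; pixel columns grow to the right and rows downward; lengths in m; the calibration is good to about 2 mm. A picture is of the moment at which its call begins: read the wrist's pose just before it. calibration takes no time and is no camera call; for the wrist camera it gives the pose at the moment of the call.
- hand_in(): hands the job in, once; it reports no verdict.
The state is a dict: "clock": time; "joint_pos": joint angles; "qvel": joint speeds; "tau": joint torques, N m; "tcp_pos": TCP position; "orientation": TCP orientation; "wrist_force": force on the tool from outside, world axes, zero at the start; "ft_torque": the same for the moment, N m; "finger_gap": finger opening in m.
Only numpy, scipy, OpenCV 4.12 (cv2) and the standard library are available. Lean on these libraries where they do the work, as an engineer would, in place of code of your own. Each camera call takes 0.05 s, during which the arm holds its last target.

## Working session

There is one attempt and no reset: what is moved stays moved. The work goes in short steps, Python scripts to look and compute and a shell command to move; the robot and the scene stay as the last step left them, time stands still between calls to the robot, and variables do not carry over. Pictures are saved under pics/ and viewed, and the job is handed in when it is done.

```bash
mkdir -p pics; python3 - <<'E'
from workcell import *
import cv2,numpy as np
s=get_state();print({k:np.round(v,3).tolist() for k,v in s.items()})
for n in("scene","side","wrist"):
    c=calibration(n);print(n,c["fx"],c["fy"],c["cx"],c["cy"],c["k1"],np.round(c["extrinsics"],3).tolist())
    cv2.imwrite(f"pics/{n}0.png",read_camera(n))
E
```

```text
{'clock': 0.0, 'joint_pos': [1.163, 0.314, 0.045, 1.304, -0.0, 1.431], 'qvel': [-0.0, 0.001, -0.0, -0.0, -0.001, -0.001], 'tau': [-0.001, -48.063, 29.854, 0.02, -0.0, -0.0], 'tcp_pos': [0.152, 0.554, 0.404], 'orientation': [-0.0, 0.134, 0.991, -0.001], 'wrist_force': [-0.503, -0.289, 0.472], 'ft_torque': [0.03, -0.061, 0.032], 'finger_gap': 0.086}
scene 377.4885054148573 377.4885054148573 321.9951205084293 196.6915481833179 -0.0009700566959089878 [[0.862, -0.507, 0.023, -0.42], [-0.175, -0.34, -0.924, 0.174], [0.476, 0.792, -0.382, 0.859], [0.0, 0.0, 0.0, 1.0]]
side 375.51806326576724 375.51806326576724 316.00452315539883 196.62227252016248 -0.06868363460958941 [[-0.996, -0.09, -0.022, 0.5], [-0.027, 0.5, -0.866, 0.079], [0.089, -0.861, -0.5, 0.978], [0.0, 0.0, 0.0, 1.0]]
wrist 324.6970643879165 324.6970643879165 321.0645139856626 200.81604999501084 -0.05349647082224026 [[0.265, 0.964, -0.001, -0.575], [0.924, -0.253, 0.288, -0.037], [0.277, -0.077, -0.958, 0.377], [0.0, 0.0, 0.0, 1.0]]
```

View pics/scene0.png

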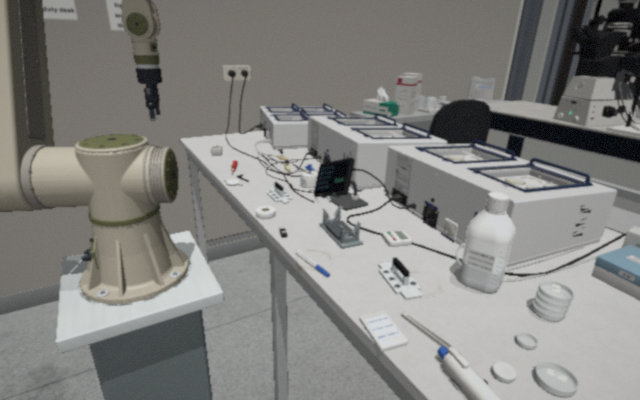

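View pics/side0.png

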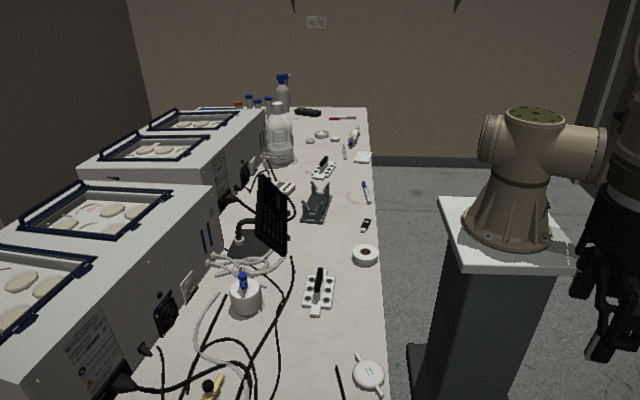

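View pics/wrist0.png

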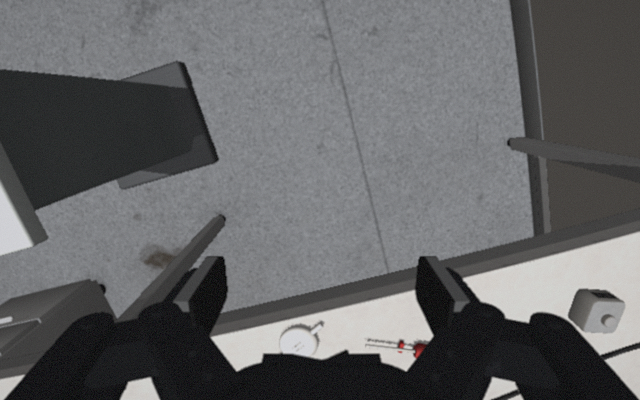

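The scene view shows the dock at about (342,228), one plate at (400,280) and the other at (278,192). In the side view these are at (316,203), (322,168) and (318,290). I'll zoom in to see the ears.

```bash
python3 - <<'E'
import cv2,numpy as np
a=cv2.imread("pics/scene0.png");b=cv2.imread("pics/side0.png")
c=lambda im,x,y,w,h,f:cv2.resize(im[y:y+h,x:x+w],None,fx=f,fy=f,interpolation=cv2.INTER_CUBIC)
cv2.imwrite("pics/z1.png",c(a,250,170,200,140,4))
cv2.imwrite("pics/z2.png",c(b,250,140,130,190,3.1))
E
```

```text
(no output)
```

View pics/z1.png

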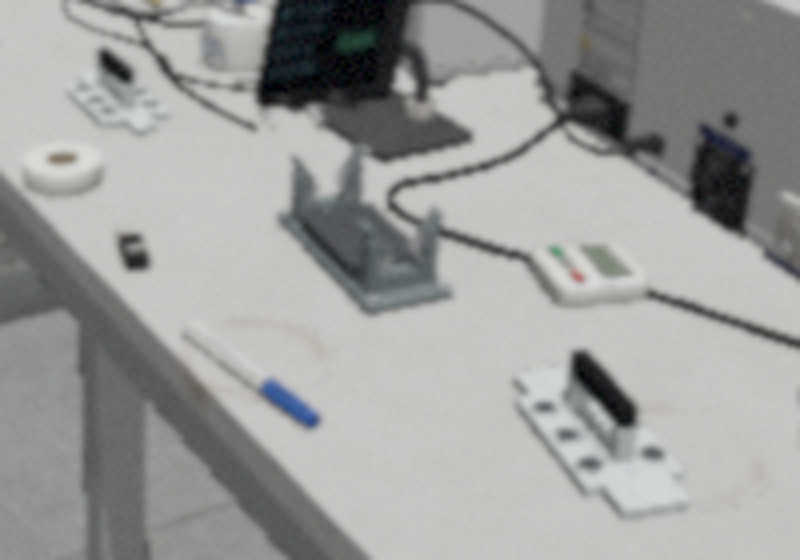

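View pics/z2.png

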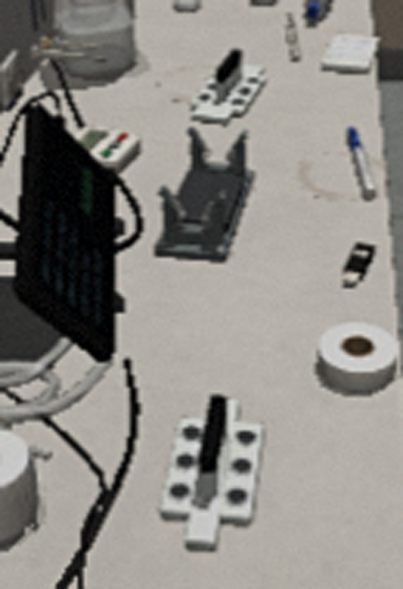

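The narrow-eared plate is the near one in the side view, at (318,290). The far one, at (322,168), has the wide ears. Next I'll triangulate the handle, the ears and the dock posts.

```bash
cat > h.py <<'E'
import numpy as np,cv2
from workcell import *
def ray(c,uv):
    uv=np.atleast_2d(np.array(uv,float)); K=np.array([[c["fx"],0,c["cx"]],[0,c["fy"],c["cy"]],[0,0,1]])
    n=cv2.undistortPoints(uv.reshape(-1,1,2),K,np.array([c["k1"],0,0,0.])).reshape(-1,2)
    E=np.array(c["extrinsics"]);R=E[:3,:3];o=-R.T@E[:3,3]
    d=np.c_[n,np.ones(len(n))]@R
    return o,d
def plane(c,uv,z):
    o,d=ray(c,uv); return o+d*((z-o[2])/d[:,2])[:,None]
def two(c1,u1,c2,u2):
    o1,d1=ray(c1,u1);o2,d2=ray(c2,u2)
    A=np.c_[d1[0],-d2[0]];t=np.linalg.lstsq(A,o2-o1,rcond=None)[0]
    p=o1+t[0]*d1[0];q=o2+t[1]*d2[0];return (p+q)/2,np.linalg.norm(p-q)
def proj(c,P):
    E=np.array(c["extrinsics"]);p=np.atleast_2d(P)@E[:3,:3].T+E[:3,3];s=p[:,:2]/p[:,2:]
    r2=(s**2).sum(1,keepdims=True);s=s*(1+c["k1"]*r2);return s*[c["fx"],c["fy"]]+[c["cx"],c["cy"]]
E
python3 - <<'E'
from h import *
s=calibration("side");q=calibration("scene")
z2=lambda x,y:(250+x/3.1,140+y/3.1)
z1=lambda x,y:(250+x/4,170+y/4)
np.set_printoptions(precision=4,suppress=True)
# bar top ends
print("bar top",plane(s,[z2(217,398),z2(209,455)],.044))
print("ears narrow plate",plane(s,[z2(201,540),z2(232,402)],.008))
print("plate corners",plane(s,[z2(163,515),z2(248,522),z2(265,425),z2(183,418)],.008))
print("bar mid two",two(s,z2(213,430),q,z1(116,66)))
print("dock base corners side",plane(s,[z2(157,254),z2(226,260),z2(254,172)],.0))
print("dock base corners scene",plane(q,[z1(282,220),z1(374,308),z1(450,293)],.0))
print("wide bar",two(s,z2(230,67),q,z1(603,388)))
for a,b in (((163,188),(354,0)),((211,197),(354,0))):pass
E
```

```text
bar top [[0.4707 0.2452 0.044 ]
 [0.4714 0.3002 0.044 ]]
ears narrow plate [[0.4738 0.3385 0.008 ]
 [0.4635 0.2074 0.008 ]]
plate corners [[0.5001 0.3193 0.008 ]
 [0.4453 0.3214 0.008 ]
 [0.4387 0.2301 0.008 ]
 [0.497  0.2267 0.008 ]]
bar mid two (array([0.4731, 0.2677, 0.0366]), np.float64(0.0033167091006506594))
dock base corners side [[ 0.5434  0.0088  0.    ]
 [ 0.4824  0.0146 -0.    ]
 [ 0.4664 -0.1396  0.    ]]
dock base corners scene [[ 0.4914  0.0145  0.    ]
 [ 0.4804 -0.1239  0.    ]
 [ 0.5364 -0.1314  0.    ]]
wide bar (array([ 0.5043, -0.3108,  0.0357]), np.float64(0.00663566256193906))
```

```bash
cat >> h.py <<'E'
from scipy.spatial.transform import Rotation as Ro
def plan(target,yaw_y,n=8,p0=None,R0=None):
    """tool pointing down, tool y at world angle yaw_y(deg). prints per-row shift & final"""
    s=get_state();w=s["orientation"]
    R=Ro.from_quat([w[1],w[2],w[3],w[0]]) if R0 is None else R0
    p=np.array(s["tcp_pos"]) if p0 is None else np.array(p0)
    a=np.radians(yaw_y);y=np.array([np.cos(a),np.sin(a),0]);z=np.array([0,0,-1.]);x=np.cross(y,z)
    T=Ro.from_matrix(np.c_[x,y,z]); dr=(R.inv()*T).as_rotvec(degrees=True)
    print("total turn",np.round(dr,2),"shift world mm",np.round((np.array(target)-p)*1e3,1), "tool mm",np.round(R.inv().apply((np.array(target)-p)*1e3),1))
    for i in range(n):
        d=R.inv().apply((np.array(target)-p)*1e3/(n-i)); st=(R.inv()*T).as_rotvec(degrees=True)/(n-i)
        print(np.round(d,1).tolist(),np.round(st,2).tolist())
        p=p+R.apply(d/1e3);R=R*Ro.from_rotvec(st,degrees=True)
E
python3 - <<'E'
from h import *
np.set_printoptions(precision=4,suppress=True)
c=calibration("wrist");E=c["extrinsics"];o=-E[:3,:3].T@E[:3,3]
s=get_state();w=s["orientation"];R=Ro.from_quat([w[1],w[2],w[3],w[0]])
print("cam in tool",R.inv().apply(o-s["tcp_pos"]),"axes z in tool",R.inv().apply(E[2,:3]))
plan([.471,.273,.37],-3.5)
E
```

```text
cam in tool [0.0732 0.0004 0.0321] axes z in tool [-0.2881  0.0011  0.9576]
total turn [-0.07  0.04 78.16] shift world mm [ 318.9 -281.4  -34. ] tool mm [-382.  -186.9   34.2]
[-47.7, -23.4, 4.3] [-0.01, 0.01, 9.77]
[-51.0, -14.9, 4.3] [-0.01, 0.01, 9.77]
[-52.8, -6.0, 4.3] [-0.01, 0.01, 9.77]
[-53.1, 3.0, 4.3] [-0.01, 0.01, 9.77]
[-51.8, 12.0, 4.3] [-0.01, 0.01, 9.77]
[-49.0, 20.6, 4.2] [-0.01, 0.01, 9.77]
[-44.8, 28.6, 4.2] [-0.01, 0.01, 9.77]
[-39.3, 35.8, 4.3] [-0.01, 0.01, 9.77]
```

```bash
python3 -m crank '[[-48,-23,4,0,0,9.8,1],[-51,-15,4,0,0,9.8,1],[-53,-6,4,0,0,9.8,1],[-53,3,4,0,0,9.8,1],[-52,12,4,0,0,9.8,1],[-49,21,4,0,0,9.8,1],[-45,29,4,0,0,9.8,1],[-39,36,4,0,0,9.6,1]]' 40; python3 - <<'E'
from h import *
print(np.round(get_state()["qvel"],3))
cv2.imwrite("pics/w1.png",read_camera("wrist"))
plan([.471,.273,.37],-3.5,1)
E
```

```text
clock: 1.15
tcp_pos: [0.4732, 0.2717, 0.3724]
orientation: [-0.0, 0.731, 0.683, 0.0]
wrist_force: [-0.5, 0.7, 0.5]
finger_gap: 0.0859
[-0.723  0.243  0.244 -0.005  0.002  0.61 ]
total turn [ 0.17  0.14 -0.95] shift world mm [-6.4  4.7 -1.6] tool mm [ 4.1 -6.8  1.6]
[4.1, -6.8, 1.6] [0.17, 0.14, -0.95]
```

View pics/w1.png

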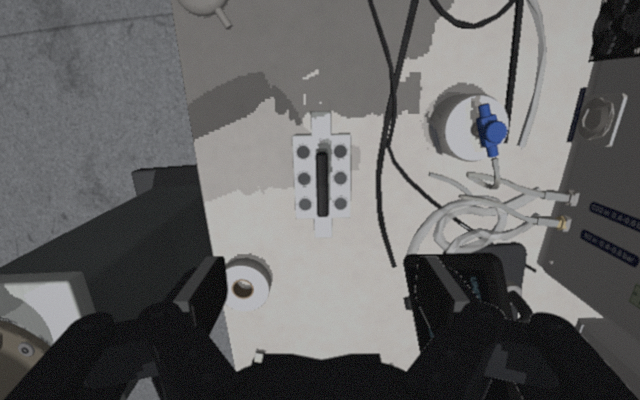

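The wrist view shows the narrow plate centred at about (322,183). Its ears end at (320,112) and (323,236), and the bar is at (322,184). I'll measure on a settled picture.

```bash
python3 - <<'E'
from h import *
np.set_printoptions(precision=4,suppress=True)
print(np.round(get_state()["qvel"],3))
c=calibration("wrist");im=read_camera("wrist");cv2.imwrite("pics/w2.png",im)
x0,y0=270,90;roi=im[y0:250,x0:375];g=cv2.cvtColor(roi,cv2.COLOR_BGR2GRAY)
m=(g<45).astype(np.uint8)
cs=cv2.findContours(m,cv2.RETR_EXTERNAL,cv2.CHAIN_APPROX_NONE)[0]
for k in cs:
    if cv2.contourArea(k)<150:continue
    r=cv2.minAreaRect(k);b=cv2.boxPoints(r)+[x0,y0]
    print("dark",cv2.contourArea(k),r[1],plane(c,b,.044), plane(c,[b.mean(0)],.044))
cv2.imwrite("pics/w2z.png",cv2.resize(roi,None,fx=3.7,fy=3.7,interpolation=cv2.INTER_CUBIC))
plan([.471,.273,.37],-3.5,1)
E
```

```text
[ 0.062 -0.017 -0.024  0.012  0.03  -0.114]
dark 229.0 (63.33147048950195, 10.859305381774902) [[0.4711 0.3033 0.044 ]
 [0.4809 0.3029 0.044 ]
 [0.4788 0.2424 0.044 ]
 [0.4684 0.2428 0.044 ]] [[0.4748 0.2737 0.044 ]]
total turn [ 0.04  0.06 -0.52] shift world mm [-4.4  3.  -1.7] tool mm [ 2.7 -4.6  1.7]
[2.7, -4.6, 1.7] [0.04, 0.06, -0.52]
```

View pics/w2z.png

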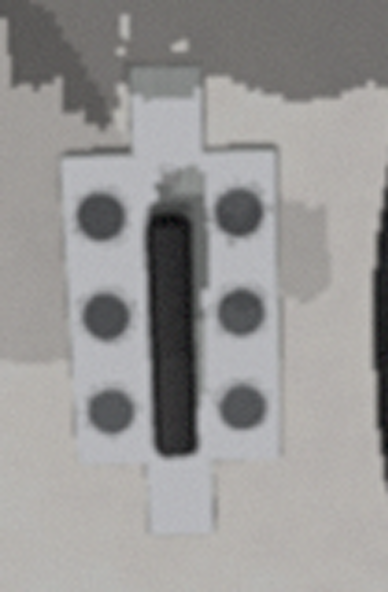

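```bash
python3 - <<'E'
from h import *
np.set_printoptions(precision=4,suppress=True)
c=calibration("wrist")
z=lambda x,y:(270+x/3.7,90+y/3.7)
P=plane(c,[z(62,153),z(278,146),z(281,457),z(78,461)],.008);print(P,P.mean(0))
e=plane(c,[z(166,66),z(182,531)],.008);print(e,e.mean(0));d=e[0]-e[1];print(np.degrees(np.arctan2(d[1],d[0]))-90)
t=plane(c,[z(170,214),z(176,455)],.044);print(t,t.mean(0));d=t[0]-t[1];print(np.degrees(np.arctan2(d[1],d[0]))-90)
plan([.4745,.2735,.191],-3.5,8)
E
```

```text
[[0.4449 0.3191 0.008 ]
 [0.5035 0.3169 0.008 ]
 [0.4999 0.2278 0.008 ]
 [0.4407 0.2308 0.008 ]] [0.4722 0.2737 0.008 ]
[[0.4748 0.3399 0.008 ]
 [0.4694 0.2067 0.008 ]] [0.4721 0.2733 0.008 ]
-2.280813675853807
[[0.4737 0.3052 0.044 ]
 [0.4706 0.2429 0.044 ]] [0.4722 0.274  0.044 ]
-2.843564848032429
total turn [ 0.04  0.06 -0.52] shift world mm [  -0.9    3.5 -180.7] tool mm [  3.6  -1.2 180.7]
[0.5, -0.2, 22.6] [0.0, 0.01, -0.07]
[0.4, -0.2, 22.6] [0.0, 0.01, -0.07]
[0.4, -0.2, 22.6] [0.0, 0.01, -0.07]
[0.4, -0.1, 22.6] [0.0, 0.01, -0.07]
[0.4, -0.1, 22.6] [0.0, 0.01, -0.07]
[0.4, -0.1, 22.6] [0.0, 0.01, -0.07]
[0.4, -0.1, 22.6] [0.0, 0.01, -0.07]
[0.4, -0.1, 22.6] [0.0, 0.01, -0.07]
```

```bash
python3 -m crank '[[0.6,-0.5,22,0,0,-0.2,1],[0.6,-0.5,22,0,0,-0.2,1],[0.6,-0.5,22,0,0,-0.2,1],[0.6,-0.5,22,0,0,-0.2,1],[0,0,22,0,0,-0.2,1],[0,0,20,0,0,0,1],[0,0,0,0,0,0,1],[0,0,0,0,0,0,1]]'; python3 - <<'E'
from h import *
np.set_printoptions(precision=4,suppress=True)
plan([.4722,.2737,.192],-2.5,1)
c=calibration("wrist");cv2.imwrite("pics/w3.png",read_camera("wrist"))
print(proj(c,[[.4722,.2737,.044],[.4736,.3052,.044],[.4708,.2422,.044]]))
E
```

```text
clock: 2.25
tcp_pos: [0.4702, 0.276, 0.2433]
orientation: [0.0, 0.722, 0.692, 0.0]
wrist_force: [-0.6, 0.1, 0.1]
finger_gap: 0.0857
total turn [ 0.02 -0.02  0.01] shift world mm [  2.   -2.3 -51.3] tool mm [-2.2  2.1 51.3]
[-2.2, 2.1, 51.3] [0.02, -0.02, 0.01]
[[324.1469 245.0155]
 [324.3603 190.6668]
 [323.9465 293.8949]]
```

View pics/w3.png

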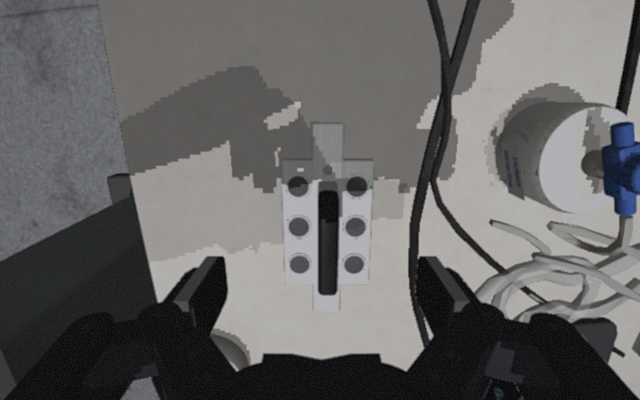

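The bar spans columns 319–338, about 4 px right of the prediction, so it sits near x=0.4745. Next I descend and close.

```bash
python3 -m crank '[[-0.5,1.1,13,0,0,0,1],[-0.5,1.1,13,0,0,0,1],[-0.5,1.1,13,0,0,0,1],[-0.5,1,12,0,0,0,1],[0,0,0,0,0,0,1],[0,0,0,0,0,0,0],[0,0,0,0,0,0,0],[0,0,0,0,0,0,0]]' 60; python3 -m crank '[[0,0,0,0,0,0,0],[0,0,0,0,0,0,0],[0,0,-10,0,0,0,0],[0,0,-20,0,0,0,0],[0,0,-25,0,0,0,0],[0,0,-25,0,0,0,0],[0,0,-20,0,0,0,0],[0,0,0,0,0,0,0]]' 60; python3 - <<'E'
from h import *
cv2.imwrite("pics/w4.png",read_camera("wrist"))
cv2.imwrite("pics/s4.png",read_camera("side"))
E
```

```text
clock: 3.3
tcp_pos: [0.4747, 0.2736, 0.1922]
orientation: [0.0, 0.723, 0.691, 0.0]
wrist_force: [-0.4, -0.1, 0.2]
finger_gap: 0.0321
clock: 4.3
tcp_pos: [0.4751, 0.2737, 0.2936]
orientation: [0.001, 0.723, 0.691, 0.002]
wrist_force: [0.6, -0.4, -1.0]
finger_gap: 0.0111
```

View pics/w4.png

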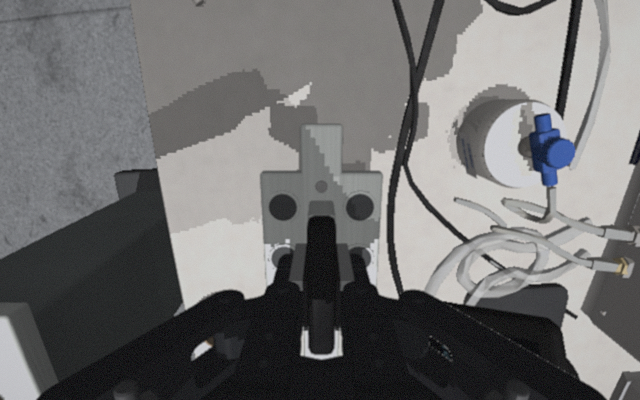

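View pics/s4.png

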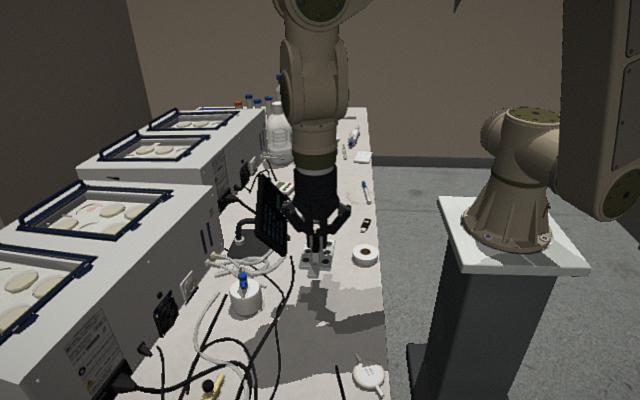

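The plate is held: the gap is 11 mm, and both the wrist and side views show it hanging below the jaws. Before crossing I need the monitor's extent, plus the dock measured from above.

```bash
python3 - <<'E'
from h import *
np.set_printoptions(precision=4,suppress=True)
s=calibration("side");q=calibration("scene")
a=cv2.imread("pics/scene0.png");b=cv2.imread("pics/side0.png")
A=cv2.resize(a[145:215,300:400],None,fx=4,fy=4,interpolation=cv2.INTER_CUBIC)
B=cv2.resize(b[165:265,225:325],None,fx=4,fy=4,interpolation=cv2.INTER_CUBIC)
cv2.imwrite("pics/mon.png",np.hstack([np.pad(A,((0,120),(0,0),(0,0))),B]))
E
```

```text
(no output)
```

View pics/mon.png

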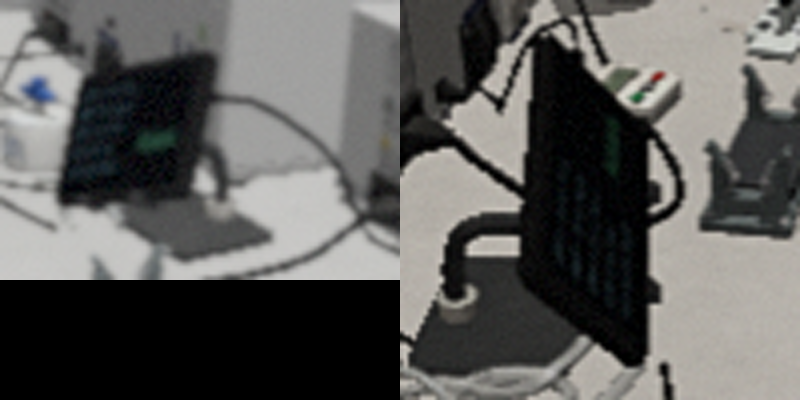

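```bash
python3 - <<'E'
from h import *
np.set_printoptions(precision=3,suppress=True)
s=calibration("side");q=calibration("scene")
Q=dict(TL=(83,75),TR=(218,52),BL=(60,203),BR=(192,195))
S=dict(a=(135,35),b=(248,120),c=(242,365),d=(122,280))
for k,v in Q.items():
    for l,w in S.items():
        p,r=two(q,(300+v[0]/4,145+v[1]/4),s,(225+w[0]/4,165+w[1]/4))
        if r<.02: print(k,l,p,r)
E
```

```text
TL b [0.553 0.123 0.149] 0.0021286915409877223
TL d [0.609 0.223 0.11 ] 0.004984011136804344
TR a [0.632 0.061 0.171] 0.0035052642217048664
BL c [0.56  0.176 0.018] 0.007633422024644064
BR b [0.577 0.008 0.084] 0.0035250511306701045
BR d [0.646 0.111 0.031] 0.012588982723616976
```

```bash
python3 - <<'E'
from h import *
plan([.49,-.10,.36],-5,8)
E
```

```text
total turn [-0.02  0.01  2.45] shift world mm [  15.8 -373.3   68.6] tool mm [-372.3   32.3  -68.6]
[-46.5, 4.0, -8.6] [-0.0, 0.0, 0.31]
[-46.5, 4.3, -8.6] [-0.0, 0.0, 0.31]
[-46.5, 4.5, -8.6] [-0.0, 0.0, 0.31]
[-46.5, 4.8, -8.6] [-0.0, 0.0, 0.31]
[-46.4, 5.0, -8.6] [-0.0, 0.0, 0.31]
[-46.4, 5.3, -8.6] [-0.0, 0.0, 0.31]
[-46.4, 5.5, -8.6] [-0.0, 0.0, 0.31]
[-46.4, 5.8, -8.6] [-0.0, 0.0, 0.31]
```

```bash
python3 -m crank '[[-15,0,-25,0,0,0.3,0],[-40,1,-24,0,0,0.3,0],[-55,4,-20,0,0,0.3,0],[-62,5,0,0,0,0.3,0],[-62,6,0,0,0,0.3,0],[-60,7,0,0,0,0.3,0],[-50,6,0,0,0,0.3,0],[-28,4,0,0,0,0.3,0]]'; python3 -m crank '[[0,0,0,0,0,0,0],[0,0,0,0,0,0,0],[0,0,0,0,0,0,0],[0,0,0,0,0,0,0],[0,0,0,0,0,0,0],[0,0,0,0,0,0,0],[0,0,0,0,0,0,0],[0,0,0,0,0,0,0]]'; python3 - <<'E'
from h import *
c=calibration("wrist");np.save("w5.npy",c["extrinsics"])
cv2.imwrite("pics/w5.png",read_camera("wrist"))
E
```

```text
clock: 5.4
tcp_pos: [0.4832, -0.1024, 0.3593]
orientation: [-0.001, 0.738, 0.675, -0.001]
wrist_force: [0.7, -0.3, -1.4]
finger_gap: 0.0109
clock: 6.4
tcp_pos: [0.4837, -0.1, 0.3607]
orientation: [-0.0, 0.737, 0.676, 0.0]
wrist_force: [0.4, -0.5, -0.7]
finger_gap: 0.0104
```

View pics/w5.png

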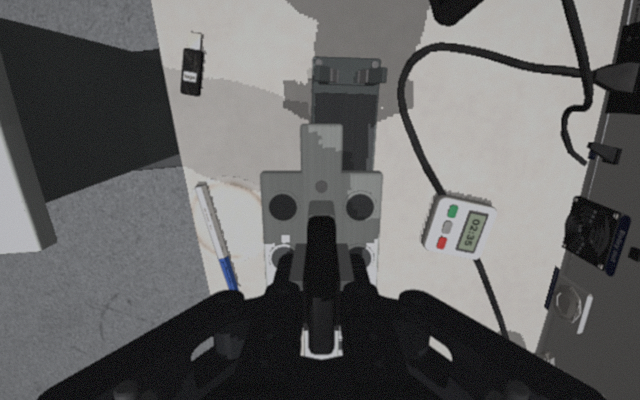

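The +y post shows at rows 62–85 and columns 312–388, with the dock's end edge at row 57. Now for the -y post.

```bash
python3 -m crank '[[-20,0,0,0,0,0,0],[-35,0,0,0,0,0,0],[-35,0,0,0,0,0,0],[-20,0,0,0,0,0,0],[0,0,0,0,0,0,0],[0,0,0,0,0,0,0],[0,0,0,0,0,0,0],[0,0,0,0,0,0,0]]'; python3 - <<'E'
from h import *
c=calibration("wrist");np.save("w6.npy",c["extrinsics"])
im=read_camera("wrist");cv2.imwrite("pics/w6.png",im)
a=cv2.imread("pics/w5.png")
f=lambda i:cv2.resize(i[0:180,270:430],None,fx=2.5*1,fy=2.5,interpolation=cv2.INTER_CUBIC)
cv2.imwrite("pics/w56.png",np.hstack([f(a),f(im)]))
E
```

```text
clock: 7.45
tcp_pos: [0.4743, -0.2088, 0.3607]
orientation: [-0.0, 0.737, 0.676, 0.0]
wrist_force: [0.7, -0.2, -2.1]
finger_gap: 0.0109
```

View pics/w56.png

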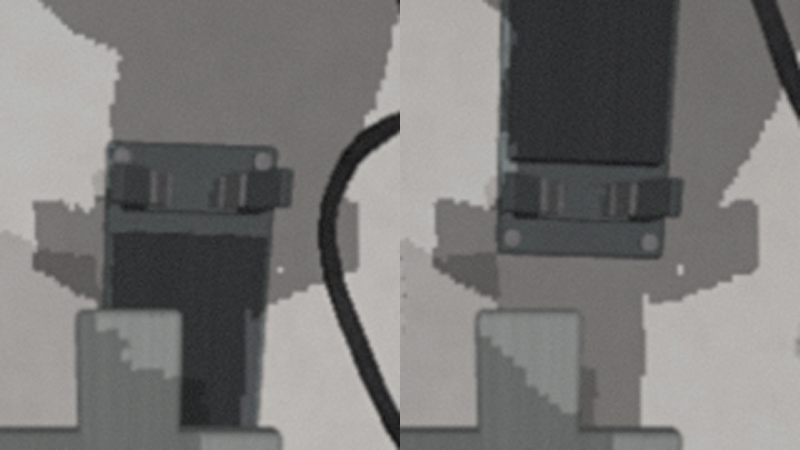

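```bash
python3 - <<'E'
from h import *
np.set_printoptions(precision=4,suppress=True)
c5=dict(calibration("wrist"));c5["extrinsics"]=np.load("w5.npy");c6=dict(c5);c6["extrinsics"]=np.load("w6.npy")
z=lambda *P:[(270+x/2.5,y/2.5) for x,y in P]
for n,c,tips,leaf,scr,blk in(("+y",c5,z((110,187),(292,189)),z((171,190),(218,190)),z((122,155),(262,161)),z((113,234),(268,236))),("-y",c6,z((503,195),(683,198)),z((563,197),(609,198)),z((512,238),(650,242)),z((512,162),(664,164)))):
    if n=="-y":
        tips,leaf,scr,blk=[[(u-160,v) for u,v in k] for k in(tips,leaf,scr,blk)]
    for nm,k,h in(("tips",tips,.059),("leaf",leaf,.032),("screws",scr,.008),("block",blk,.02)):
        P=plane(c,k,h);print(n,nm,P[:,:2].ravel(),"mid",P.mean(0)[:2],"w",np.linalg.norm(P[0]-P[1]))
E
```

```text
+y tips [ 0.4868 -0.004   0.5436 -0.0093] mid [ 0.5152 -0.0067] w 0.05709964375889457
+y leaf [ 0.5073 -0.0045  0.5234 -0.0059] mid [ 0.5153 -0.0052] w 0.01621411851915064
+y screws [0.4915 0.011  0.543  0.0047] mid [0.5173 0.0079] w 0.05182372640235095
+y block [ 0.4859 -0.017   0.542  -0.0224] mid [ 0.5139 -0.0197] w 0.05640200237142614
-y tips [ 0.4749 -0.115   0.5312 -0.1205] mid [ 0.503  -0.1178] w 0.05661451360972155
-y leaf [ 0.4949 -0.1154  0.5107 -0.117 ] mid [ 0.5028 -0.1162] w 0.01591067702329402
-y screws [ 0.4757 -0.1268  0.5276 -0.1326] mid [ 0.5017 -0.1297] w 0.05226282459051082
-y block [ 0.4782 -0.1012  0.5322 -0.1063] mid [ 0.5052 -0.1037] w 0.05417940595845275
```

```bash
python3 - <<'E'
from h import *
np.set_printoptions(precision=4,suppress=True)
c=calibration("wrist");s=get_state();p=np.array(s["tcp_pos"]);w=s["orientation"];R=Ro.from_quat([w[1],w[2],w[3],w[0]])
z=lambda *P:[(270+(x-400)/2.5,y/2.5) for x,y in P]
P=plane(c,z((478,311),(580,311))+[(261,172),(382,172)],p[2]-.183)
print(R.inv().apply(P-p))
plan([.5091,-.0615,.36],-6,1)
E
```

```text
[[ 0.0648 -0.0088  0.183 ]
 [ 0.0648  0.0098  0.183 ]
 [ 0.0427 -0.0282  0.183 ]
 [ 0.0427  0.0292  0.183 ]]
total turn [ 0.   -0.01  1.11] shift world mm [ 34.8 147.5  -0.7] tool mm [149.9  22.1   0.7]
[149.9, 22.1, 0.7] [0.0, -0.01, 1.11]
```

```bash
python3 -m crank '[[20,3,0,0,0,0.2,0],[40,6,0,0,0,0.2,0],[45,6.5,0,0,0,0.2,0],[30,4.5,10,0,0,0.2,0],[15,2,20,0,0,0.3,0],[0,0,25,0,0,0,0],[0,0,20,0,0,0,0],[0,0,10,0,0,0,0]]' 80; python3 -m crank '[[0,0,0,0,0,0,0],[0,0,0,0,0,0,0],[0,0,0,0,0,0,0],[0,0,0,0,0,0,0],[0,0,0,0,0,0,0],[0,0,0,0,0,0,0],[0,0,0,0,0,0,0],[0,0,0,0,0,0,0]]'; python3 - <<'E'
from h import *
plan([.5091,-.0615,.27],-6,1)
cv2.imwrite("pics/w7.png",read_camera("wrist"))
a=read_camera("side");b=read_camera("scene")
f=lambda i,x,y:cv2.resize(i[y:y+120,x:x+100],None,fx=4,fy=4,interpolation=cv2.INTER_CUBIC)
cv2.imwrite("pics/sq7.png",np.hstack([f(a,265,120),f(b,290,150)]))
E
```

```text
clock: 8.5
tcp_pos: [0.5096, -0.0618, 0.2746]
orientation: [-0.001, 0.743, 0.669, -0.0]
wrist_force: [0.4, -0.3, -2.1]
finger_gap: 0.0102
clock: 9.5
tcp_pos: [0.51, -0.0623, 0.2757]
orientation: [-0.0, 0.743, 0.669, 0.0]
wrist_force: [0.7, 0.9, -1.8]
finger_gap: 0.0104
total turn [-0.   -0.01 -0.05] shift world mm [-0.9  0.8 -5.7] tool mm [ 0.7 -1.   5.7]
[0.7, -1.0, 5.7] [-0.0, -0.01, -0.05]
```

View pics/w7.png

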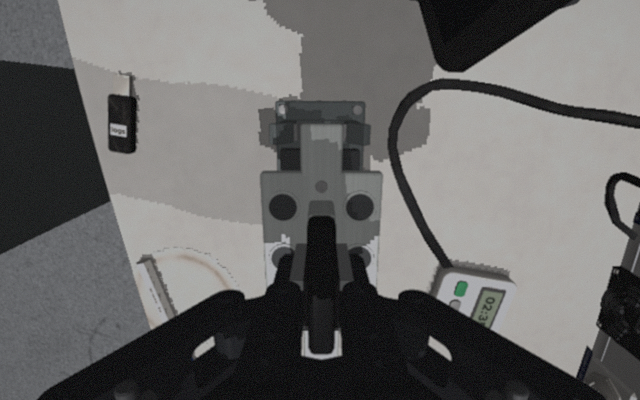

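View pics/sq7.png

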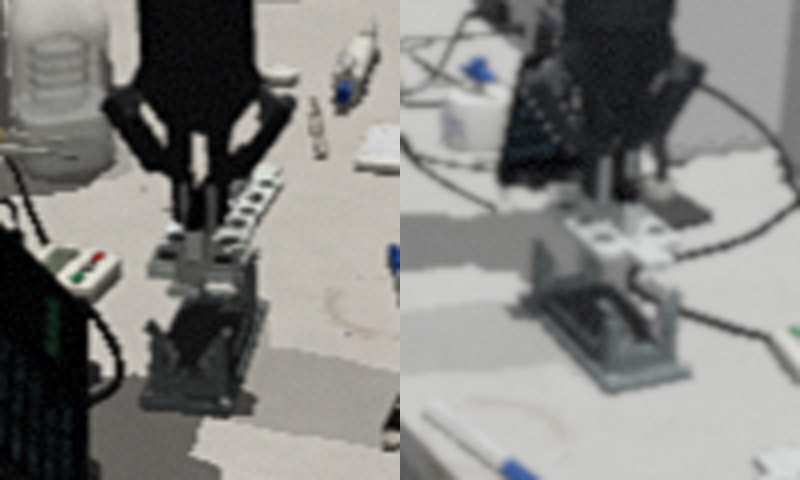

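The ear is centred in the post: its mid column is about 321.5 and the post's is about 321. I'll lower to just above the leaves.

```bash
python3 -m crank '[[0.7,-1,6,0,0,0,0],[0,0,8,0,0,0,0],[0,0,8,0,0,0,0],[0,0,8,0,0,0,0],[0,0,6,0,0,0,0],[0,0,5,0,0,0,0],[0,0,0,0,0,0,0],[0,0,0,0,0,0,0]]' 100;  python3 - <<'E'
from h import *
plan([.5091,-.0615,.228],-6,1)
cv2.imwrite("pics/w8.png",read_camera("wrist"))
a=read_camera("side");b=read_camera("scene")
f=lambda i,x,y:cv2.resize(i[y:y+120,x:x+100],None,fx=4,fy=4,interpolation=cv2.INTER_CUBIC)
cv2.imwrite("pics/sq8.png",np.hstack([f(a,265,120),f(b,290,150)]))
E
```

```text
clock: 10.65
tcp_pos: [0.5092, -0.0615, 0.2349]
orientation: [0.0, 0.743, 0.669, 0.0]
wrist_force: [0.8, -1.0, -1.8]
finger_gap: 0.01
total turn [ 0.02 -0.   -0.05] shift world mm [-0.1  0.  -6.9] tool mm [ 0.  -0.1  6.9]
[0.0, -0.1, 6.9] [0.02, -0.0, -0.05]
```

View pics/w8.png

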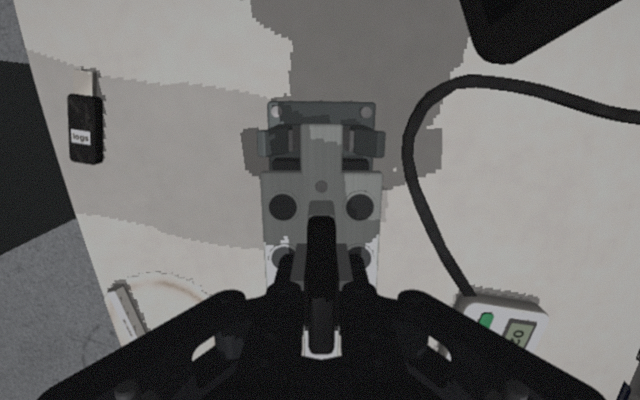

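View pics/sq8.png

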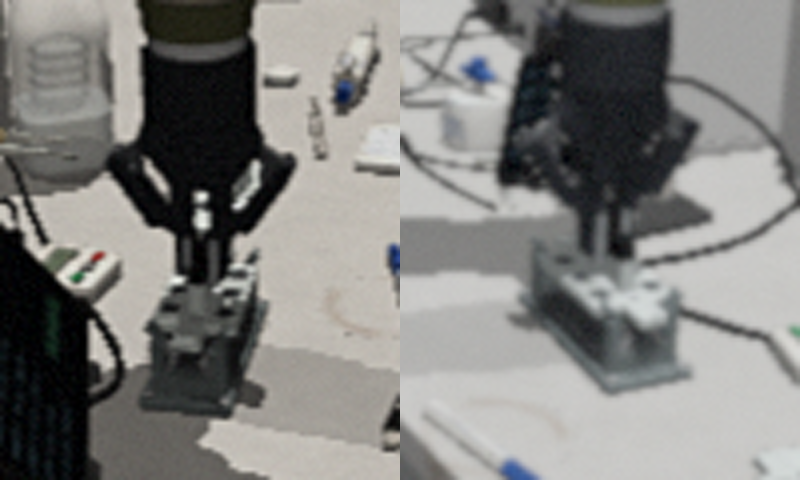

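The ears are in both slot mouths with no contact force. Now I press in stages.

```bash
python3 -m crank '[[0,0,3,0,0,0,0],[0,0,3,0,0,0,0],[0,0,2,0,0,0,0],[0,0,2,0,0,0,0],[0,0,2,0,0,0,0],[0,0,0,0,0,0,0],[0,0,0,0,0,0,0],[0,0,0,0,0,0,0]]' 120;  python3 -m crank '[[0,0,2,0,0,0,0],[0,0,2,0,0,0,0],[0,0,2,0,0,0,0],[0,0,2,0,0,0,0],[0,0,2,0,0,0,0],[0,0,0,0,0,0,0],[0,0,0,0,0,0,0],[0,0,0,0,0,0,0]]'
```

```text
clock: 11.8
tcp_pos: [0.5089, -0.0614, 0.2225]
orientation: [-0.0, 0.743, 0.669, -0.0]
wrist_force: [-0.6, 0.5, -2.6]
finger_gap: 0.0098
clock: 12.8
tcp_pos: [0.5092, -0.0615, 0.2128]
orientation: [0.0, 0.743, 0.669, 0.0]
wrist_force: [0.8, 0.3, -1.6]
finger_gap: 0.0098
```

```bash
python3 -m crank '[[0,0,1,0,0,0,0],[0,0,1,0,0,0,0],[0,0,1,0,0,0,0],[0,0,1,0,0,0,0],[0,0,0,0,0,0,0],[0,0,0,0,0,0,0],[0,0,0,0,0,0,0],[0,0,0,0,0,0,0]]';  python3 - <<'E'
from h import *
cv2.imwrite("pics/w9.png",read_camera("wrist"))
a=read_camera("side");b=read_camera("scene")
f=lambda i,x,y:cv2.resize(i[y:y+120,x:x+100],None,fx=4,fy=4,interpolation=cv2.INTER_CUBIC)
cv2.imwrite("pics/sq9.png",np.hstack([f(a,265,120),f(b,290,150)]))
E
```

```text
clock: 13.8
tcp_pos: [0.509, -0.0614, 0.2121]
orientation: [0.001, 0.743, 0.669, 0.0]
wrist_force: [-9.7, 1.8, 27.4]
finger_gap: 0.0095
```

View pics/w9.png

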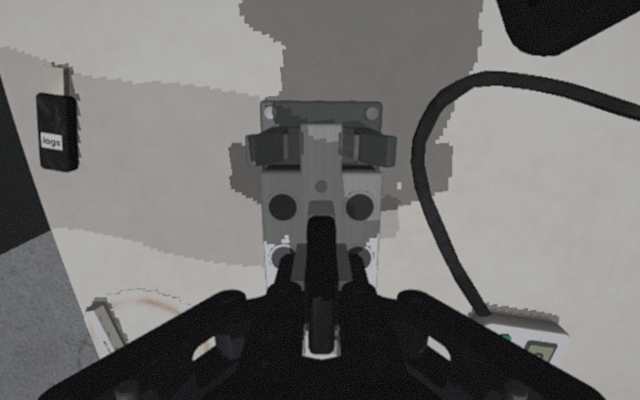

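View pics/sq9.png

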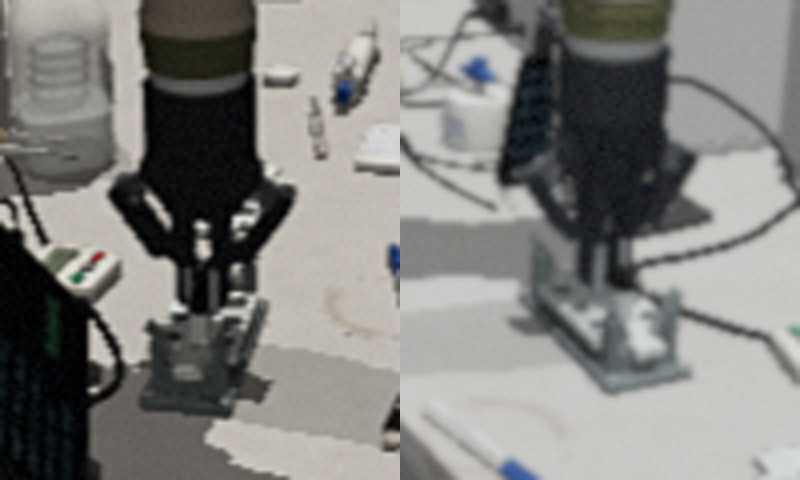

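It met a hard stop at TCP z=0.2121, the height expected for a seated plate (about 0.212), with 27 N. I'll unload, open and retreat upwards.

```bash
python3 -m crank '[[0,0,-2.5,0,0,0,0],[0,0,0,0,0,0,0],[0,0,0,0,0,0,0.4],[0,0,0,0,0,0,0.7],[0,0,0,0,0,0,0.7],[0,0,0,0,0,0,0.7],[0,0,0,0,0,0,0.7],[0,0,0,0,0,0,0.7]]' 40; python3 -m crank '[[0,0,-5,0,0,0,0.7],[0,0,-15,0,0,0,0.7],[0,0,-25,0,0,0,0.7],[0,0,-35,0,0,0,0.7],[0,0,-35,0,0,0,0.7],[0,0,-25,0,0,0,0.7],[0,0,-10,0,0,0,0.7],[0,0,0,0,0,0,0.7]]'; python3 -m crank '[[-20,0,0,0,0,0,0.7],[-30,0,0,0,0,0,0.7],[-20,0,0,0,0,0,0.7],[0,0,0,0,0,0,0.7],[0,0,0,0,0,0,0.7],[0,0,0,0,0,0,0.7],[0,0,0,0,0,0,0.7],[0,0,0,0,0,0,0.7]]'; python3 - <<'E'
from h import *
c=calibration("wrist");cv2.imwrite("pics/w10.png",read_camera("wrist"))
a=read_camera("side");b=read_camera("scene")
f=lambda i,x,y:cv2.resize(i[y:y+120,x:x+100],None,fx=4,fy=4,interpolation=cv2.INTER_CUBIC)
cv2.imwrite("pics/sq10.png",np.hstack([f(a,265,120),f(b,290,150)]))
im=cv2.imread("pics/w10.png")
print("expected bar top ends px",proj(c,[[.5091+.0033,-.0615+.0313,.064],[.5091-.0033,-.0615-.0313,.064],[.5162,.006,.028],[.502,-.129,.028]]).round(1).tolist())
E
```

```text
clock: 14.95
tcp_pos: [0.5091, -0.0615, 0.2111]
orientation: [-0.0, 0.743, 0.669, 0.0]
wrist_force: [-0.5, 1.0, 0.4]
finger_gap: 0.0597
clock: 15.95
tcp_pos: [0.5092, -0.0615, 0.3619]
orientation: [0.001, 0.743, 0.669, 0.0]
wrist_force: [-0.2, 0.4, -0.3]
finger_gap: 0.0595
clock: 16.95
tcp_pos: [0.5018, -0.1307, 0.3612]
orientation: [0.0, 0.743, 0.669, 0.0]
wrist_force: [1.0, 0.4, 0.0]
finger_gap: 0.0599
expected bar top ends px [[320.7, 67.2], [320.7, 149.3], [320.7, 26.5], [320.8, 182.5]]
```

View pics/w10.png

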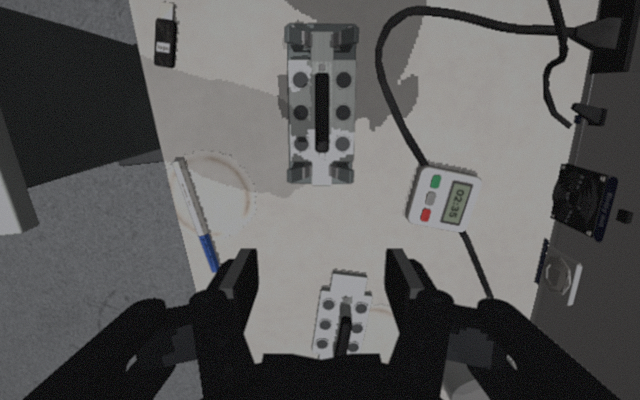

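View pics/sq10.png

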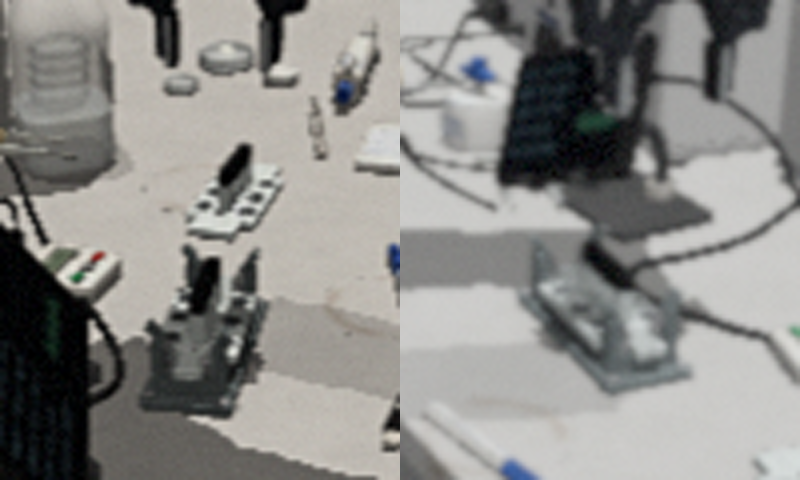

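```bash
python3 - <<'E'
from h import *
im=cv2.imread("pics/w10.png");cv2.imwrite("pics/w10z.png",cv2.resize(im[10:200,270:375],None,fx=3.1,fy=3.1,interpolation=cv2.INTER_CUBIC))
c=calibration("wrist");k=lambda *P:[(u,v) for u,v in P]
x0,y0=290,50;g=cv2.cvtColor(im[50:170,300:345],cv2.COLOR_BGR2GRAY)
m=(g<45).astype(np.uint8)
q=max(cv2.findContours(m,cv2.RETR_EXTERNAL,cv2.CHAIN_APPROX_NONE)[0],key=cv2.contourArea)
b=cv2.minAreaRect(q);B=cv2.boxPoints(b)+[300,50]
P=plane(c,B,.064);print(b[1],P.round(4).tolist(),P.mean(0).round(4))
E
```

```text
(13.0, 78.0) [[0.501, -0.0939, 0.064], [0.5076, -0.0342, 0.064], [0.5175, -0.0352, 0.064], [0.5116, -0.095, 0.064]] [ 0.5094 -0.0646  0.064 ]
```

View pics/w10z.png

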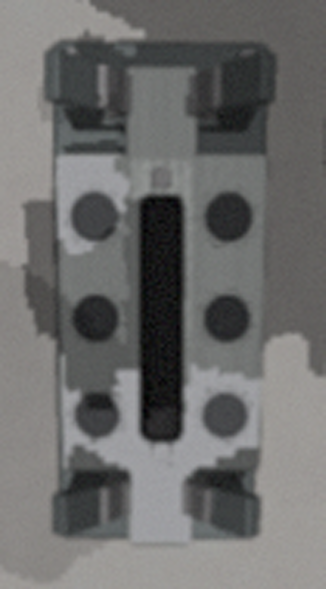

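The view from above shows the bar within 3 mm of the dock centre, with the leaves over both ears. One independent height check: triangulating the bar.

```bash
python3 - <<'E'
from h import *
s=calibration("side");q=calibration("scene")
S=lambda x,y:(265+x/4,120+y/4)
Q=lambda x,y:(290+(x-400)/4,150+y/4)
print("predicted bar ends top seated (crop px)")
for z in(.064,.077):
    P=[[.5127,-.0333,z],[.506,-.096,z]]
    print(z,((proj(s,P)-[265,120])*4).round(0).tolist(),((proj(q,P)-[290,150])*4+[400,0]).round(0).tolist())
print("near top end",two(s,S(205,260),q,Q(590,238)))
print("bar centre",two(s,S(206,284),q,Q(608,262)))
E
python3 - <<'E'
import cv2
i=cv2.imread("pics/sq10.png");cv2.imwrite("pics/sq10z.png",__import__("numpy").hstack([cv2.resize(i[210:430,110:310],None,fx=2,fy=2),cv2.resize(i[210:430,500:700],None,fx=2,fy=2)]))
E
```

```text
predicted bar ends top seated (crop px)
0.064 [[191.0, 296.0], [209.0, 253.0]] [[585.0, 239.0], [627.0, 276.0]]
0.077 [[191.0, 280.0], [209.0, 237.0]] [[586.0, 222.0], [628.0, 258.0]]
near top end (array([ 0.50323209, -0.05713021,  0.07772959]), np.float64(0.004785856931344938))
bar centre (array([ 0.50813508, -0.06498042,  0.05833239]), np.float64(0.006586990536243099))
```

View pics/sq10z.png

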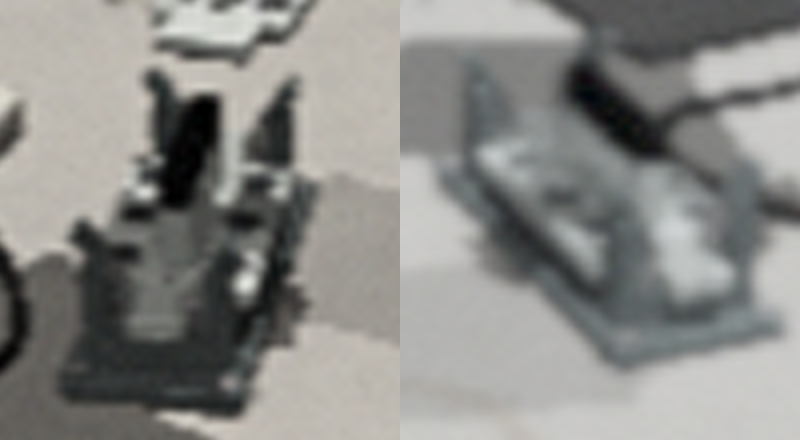

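The bar's top ends sit at rows 257 (side) and 240 (scene). The seated prediction is 253 and 239; hanging on the clips would give 237 and 222. The triangulated bar centre is z=0.058, against 0.056 when home. So it is seated.

```bash
python3 -c "
from workcell import *
print(get_state()['wrist_force']);print(hand_in())"
```

```text
[-0.52983313  0.07056095 -0.26622077]
the job is handed in; nothing more can be done
None
```

I fitted the narrow-eared vial plate into the dock, let go, moved the arm clear and handed the job in at about 17 s. No verdict is reported on hand-in.

**How it went:** I gripped the plate by its bar, carried it past the monitor and measured both slots with the wrist camera. I then lowered the ears in and pressed until it stopped.

**Last checks:**
- **Seating:** The press ended on a hard stop of about 27 N at TCP z = 0.2121, where about 0.212 is expected for a plate fully home. In the side and scene views the bar top matched the seated height within about 4 zoomed pixels, roughly 15 px away from where a plate hanging on the clips would show. Triangulation put the bar centre at z = 0.058, against 0.056 when home.
- **Alignment:** From above, the bar was within about 3 mm of the dock centre and at the same angle, with the clips over both ears.
- **Release:** The wrist force was near zero, and the arm touched nothing.
- **Wide-eared plate:** It was never touched. I did not re-measure its position at the end, but it looked unmoved in the last side view.

**Checks that disagreed:**
- The held plate looked about 4–5% small in the wrist view, which could have meant a few millimetres of slip. The stop height then showed no slip.
- A triangulation of one bar end gave z = 0.078, about where a plate hanging on the clips would be. I set it aside because I had paired opposite ends of the bar in the two views.

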